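# Cradle the centrifuge pair

## Task

Lay the two orange-capped centrifuge tubes in the mint-green tube rest, one in each V-groove, so that each lies level, bears on both notched end plates and cannot roll; either tube may go in either groove, cap either way round. Set them down rather than dropping them, and leave the blue-capped tube where it is.

Things in the scene. Friction and masses are not known exactly. Their poses are not given: they have to be found in the camera images.
- tube_a_mid (a point): White centrifuge tube with orange screw cap, lying on the bench; one of the two tubes to be laid in the rest. Straight round cylinder, 30 mm diameter, 116 mm long (cap: the last 18 mm at +x, same diameter), about 50 g. The point is its centre, 15 mm above the bench at the start; x runs along the tube to the cap. Rolls if knocked.
- tube_b_mid (a point): White centrifuge tube with orange screw cap, lying on the bench; the other of the two tubes to be laid in the rest. Straight round cylinder, 30 mm diameter, 116 mm long (cap: the last 18 mm at +x, same diameter), about 50 g. The point is its centre, 15 mm above the bench at the start; x runs along the tube to the cap. Rolls if knocked.
- tube_blue_mid (a point): White centrifuge tube with blue screw cap, lying on the bench; a bystander, to be left where it is. Straight round cylinder, 30 mm diameter, 116 mm long (cap: the last 18 mm at +x, same diameter), about 50 g. The point is its centre, 15 mm above the bench at the start; x runs along the tube to the cap. Rolls if knocked.
- rest: Mint-green fixed rest: base 90 (x) x 190 (y) x 8 mm; two upright plates, 10 mm thick, 42 high, at x = -40 and +40 (70 mm clear between them for fingers). Each has 90-degree V-notches at y = -55 and +55, 44 wide at the top, bottom 20 above the bench: two empty grooves along x. A cradled tube is centred at x 0, y -55 or +55, axis 41 mm above the bench. Origin: middle of the underside, at bench level.
There are look-alikes about, which are no part of the job. What is shaped like the part that bears tube_b_mid but yellow is not meant. What is shaped like the rest but black is not meant.

How it is judged:
By the outcome, as a careful person would: the job done as asked, in the order asked, and still so for the second after the job is handed in, with the robot touching nothing.
It also fails if it takes over 54 s, if anything falls off the work surface, if the arm or the gripper's body presses on something with over 40 N, if the wrist force passes 120 N, or if a joint passes its speed limit or range.

## Robot

A 6-joint arm with a two-finger parallel gripper is mounted at the origin on the work surface. World frame = base frame: x ahead of the robot, y to its left, z up, the work surface at z = 0. Lengths are in m, angles in degrees, forces in N, time in s.
With the tool pointing down it reaches from about 0.3 to 0.75 m from the base axis. Payload 8.5 kg.
Tool frame: the origin (TCP) lies at the very end of the fingers, on their centre line; the grasp point (between the pads) lies 19 mm behind it; z points along the fingers, y is the line along which they close (so a half turn about z gives the same grasp; the last joint's range is limited). The gripper opens to 85 mm and grips with 20 to 120 N. Pads are 22 mm wide; open, the fingers measure 114 mm over their backs; the gripper's body (76 mm by 85 mm) begins 54 mm behind the grasp point. The pads swing forward as they close: fully open they stand 13 mm farther back than shut.
Start: joints at [53.669, 21.807, 74.336, -0, 83.858, -12.336], TCP at [0.224, 0.502, 0.231] pointing down, gripper open.
Joint ranges: [-178.18, 178.18], [-50.72, 133.34], [12.68, 142.11], [-81.47, 261.47], [9.98, 163.14], [-165.26, 165.26]. Speed limits (degrees/s): [136.94, 136.94, 180, 180, 180, 180].

## Interface

Orientations are given as a 3x3 rotation matrix whose columns are the frame's x, y, z axes.
In Python, from rig import env gives the robot as it stands.
- The arm moves only by the tool move_arm, never from a script. Its argument "plan" is a list of rows, each a list of 7 numbers: the turn, a rotation vector about the tool's x, y, z in degrees, then the shift along the tool's x, y, z in cm, then the gripper command: -1 is shut, 1 is fully open, values between are in proportion. In form: [[ax, ay, az, tx, ty, tz, jaw], ...]. A call has 1 to 5 rows; each row is the pose to reach, as a shift and turn from the pose commanded when the call began, along the tool's axes at that moment; what a row does not reach only later rows make up. A row lasts 1/10 s, in which the tool goes at most 50 mm and 8.59 degrees, less where a joint would pass 70% of its speed; a pose out of reach is approached as far as the arm can. A call with a gripper value outside its range is refused whole. The fingers move at their own pace and stop on an object; "squeeze" is the grip in N (left out, the last holds). Time passes only in rows, so rows that repeat a pose let the fingers close. It gives the time, the measured TCP pose, the force, the opening and the grip force at its end, in the units of the state.
- env.observe(): the state, without advancing time (a new reading comes with each control period).
- env.get_image(name): name is "scene" or "top" or "wrist"; returns a dict with "color" (384x512x3 uint8, red, green, blue), "fov_y" (degrees; the focal length in pixels is half the picture's height over the tangent of half this angle, whatever the lens; pixels are square), "cx", "cy" (the principal point, pixels), "R" (3x3) and "t" (3): a world point X has camera coordinates R X + t. Camera axes: x right, y down, z forward; pixel columns grow to the right and rows downward; lengths in m; the calibration is good to about 2 mm. A picture is of the moment at which its call begins. There is no depth.
- env.close_job(): hands the job in; it is judged then, once.
Trained networks look in a picture, given as the dict that the camera call returned (one of the last four; its "shot" number tells which), for a name from the list of things; names that differ only in an ending like _2 or _b are one class to them, and where a whole thing is asked for, a point or a joint stands for the part that bears it (a point fixed in the world has none). Each returns a list of dicts, best first, with "conf" (0 to 1); they miss things now and then, are a little off and sometimes report something else, mostly with a low value. They report only what shows in the picture. A call takes as long as a camera call. They do not tell look-alikes from the thing itself.
- env.outline_of(target, picture): "mask" (384x512 bool, what is visible of it) and "bbox" ([centre column, centre row, width, height] in pixels, round what is visible of it).
- env.tip_of(target, picture): "pixel" ([column, row] in pixels: a listed point, or the origin of a listed thing).
The state is a dict: "time_s": time; "q": joint angles; "qvel": joint speeds; "joint_efforts": joint torques, N m; "position": TCP position; "tool_rot": TCP orientation; "ft_force": force on the tool from outside, world axes, zero at the start; "wrist_torque": the same for the moment, N m; "grip_width": finger opening in m; "gripper_force": force on a finger pad.
Only numpy, scipy, OpenCV 4.12 (cv2) and the standard library are available. Lean on these libraries where they do the work, as an engineer would, in place of code of your own. Each camera call takes 0.05 s, during which the arm holds its last target. There are 200 camera calls.

## Working session

There is one attempt and no reset: what is moved stays moved. The work goes in short steps, Python scripts to look and compute and a tool call to move; the robot and the scene stay as the last step left them, time stands still between calls to the robot, and variables do not carry over. Pictures are saved under pics/ and viewed, at most 10 in all, crops included, and the job is handed in when it is done.

Besides the shell and the picture viewer there is one more tool, called as a command line: name --pt "numbers of a row" for each row, then --argument value for the rest. move_arm: Moves the arm, as the interface text tells. Its arguments: {"type":"object","properties":{"plan":{"type":"array"},"squeeze":{"type":"number"}},"required":["plan"]}

```bash
mkdir -p pics; cat > h.py <<'E'
import numpy as np, cv2
from rig import env
def f(p): return p["color"].shape[0]/2/np.tan(np.radians(p["fov_y"])/2)
def bp(p,uv,z):
    d=np.array([(uv[0]-p["cx"])/f(p),(uv[1]-p["cy"])/f(p),1.]); R=np.array(p["R"]);t=np.array(p["t"])
    c=-R.T@t; d=R.T@d; return c+d*(z-c[2])/d[2]
def proj(p,X):
    x=np.array(p["R"])@np.array(X)+np.array(p["t"]); return f(p)*x[:2]/x[2]+[p["cx"],p["cy"]]
def save(p,n): cv2.imwrite("pics/"+n,p["color"][:,:,::-1])
E
python3 - <<'E'
from h import *
a=env.get_image("top");b=env.get_image("scene")
cv2.imwrite("pics/1.png",np.hstack([cv2.resize(x["color"],(400,300)) for x in(a,b)])[:,:,::-1])
save(a,"top.png")
for p,n in((a,"top"),(b,"scene")):
  print(n,-np.array(p["R"]).T@p["t"])
  for k,z in(("tube_a_mid",.015),("rest",0)):
    for d in env.tip_of(k,p): print(k,d["conf"],np.round(d["pixel"]),bp(p,d["pixel"],z).round(3))
print(env.observe())
E
```

```text
top [ 0.2916319  -0.00453031  1.03583492]
tube_a_mid 0.8 [378. 187.] [ 0.495 -0.347  0.015]
rest 0.72 [165. 233.] [0.36  0.242 0.   ]
rest 0.63 [158. 163.] [0.558 0.273 0.   ]
scene [1.25287845 0.07844258 0.72506518]
tube_a_mid 0.77 [120. 207.] [ 0.504 -0.343  0.015]
rest 0.82 [392. 264.] [ 0.562  0.273 -0.   ]
rest 0.6 [371. 198.] [0.351 0.236 0.   ]
{'time_s': 0.3, 'q': array([ 5.36689835e+01,  2.18173101e+01,  7.43502521e+01,  2.01204658e-03,
        8.38587071e+01, -1.23372869e+01]), 'qvel': array([-0.0043531 , -0.06203971, -0.1495931 , -0.09811463, -0.03953832,
       -0.08578707]), 'joint_efforts': array([-1.01428297e-03, -4.47894251e+01, -2.31138039e+01, -2.44275670e-04,
        2.23316318e-03,  1.20295232e-05]), 'position': array([0.22359638, 0.50238884, 0.23113693]), 'tool_rot': array([[-9.13588415e-01,  4.06640036e-01, -2.99758084e-04],
       [ 4.06640125e-01,  9.13588358e-01, -3.48674705e-04],
       [ 1.32070401e-04, -4.40438835e-04, -9.99999894e-01]]), 'ft_force': array([ 0.17927414, -0.08780615,  0.20100288]), 'wrist_torque': array([-0.02741994, -0.02561191, -0.0209835 ]), 'gripper_force': 0.0, 'grip_width': 0.08522221292690958}
```

View pics/top.png

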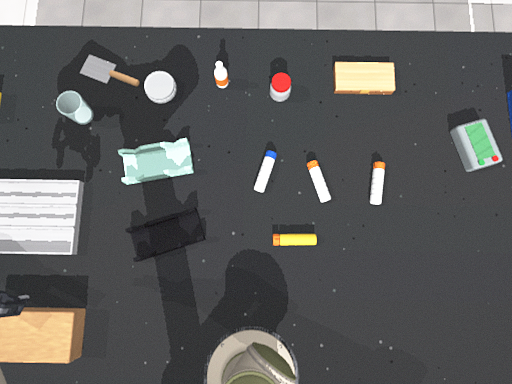

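View pics/1.png

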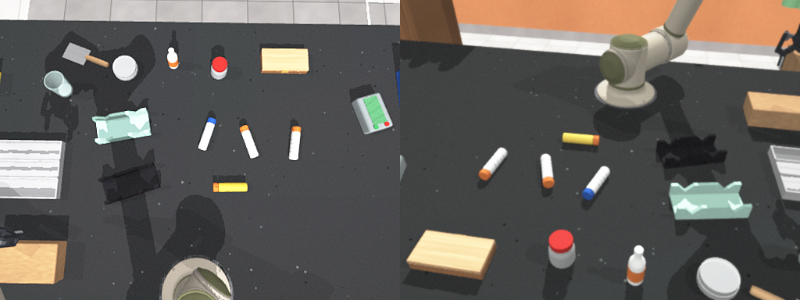

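The top view shows the orange tubes at about (318,181) and (377,183), blue at (265,171), and the mint rest at (157,161). Black and yellow look-alikes are also in view. Next I fit the poses.

```bash
cat > fit.py <<'E'
from h import *
from scipy.optimize import minimize
def hull(m,p,X):
    q=np.array([proj(p,x) for x in X]); cv2.fillConvexPoly(m,cv2.convexHull((q*16).round().astype(np.int32)),1,shift=4)
def restmask(p,x,y,a):
    a=np.radians(a);R=np.array([[np.cos(a),-np.sin(a),0],[np.sin(a),np.cos(a),0],[0,0,1]])
    T=lambda P:[R@np.array(v)+[x,y,0] for v in P]
    m=np.zeros(p["color"].shape[:2],np.uint8)
    hull(m,p,T([(i*.045,j*.095,k) for i in(-1,1) for j in(-1,1) for k in(0,.008)]))
    for s in(-.04,.04):
        for poly in ([(-.095,0),(.095,0),(.095,.02),(-.095,.02)],[(-.095,.02),(-.095,.042),(-.077,.042),(-.055,.02)],
            [(-.055,.02),(-.033,.042),(.033,.042),(.055,.02)],[(.095,.02),(.095,.042),(.077,.042),(.055,.02)]):
            hull(m,p,T([(s+e,u,v) for e in(-.005,.005) for u,v in poly]))
    return m>0
def cyl(p,x,y,a,z=.015):
    a=np.radians(a);c=np.array([x,y,z]);ux=np.array([np.cos(a),np.sin(a),0]);uy=np.array([-ux[1],ux[0],0])
    m=np.zeros(p["color"].shape[:2],np.uint8)
    hull(m,p,[c+s*.058*ux+.015*(np.cos(t)*uy+np.sin(t)*np.array([0,0,1])) for s in(-1,1) for t in np.linspace(0,6.28,24)])
    return m>0
def fit(model,data,x0):
    # data: list of (pic, mask); smooth images give sub-pixel cost
    B=[cv2.GaussianBlur(m.astype(np.float32),(0,0),1.2) for _,m in data]
    c=lambda v:sum(np.abs(cv2.GaussianBlur(model(p,v[0]/100,v[1]/100,v[2]).astype(np.float32),(0,0),1.2)-b).sum() for (p,_),b in zip(data,B))
    v0=np.array([x0[0]*100,x0[1]*100,x0[2]])
    r=minimize(c,v0,method="Nelder-Mead",options=dict(initial_simplex=[v0,v0+[2,0,0],v0+[0,2,0],v0+[0,0,12]],maxiter=200))
    return np.round([r.x[0]/100,r.x[1]/100,r.x[2]],4),r.fun/sum(m.sum() for _,m in data)
E
python3 - <<'E'
from fit import *
P=[env.get_image("top"),env.get_image("scene")]
def best(cls,xyz):
    out=[]
    for p in P:
        u=proj(p,xyz);o=min(env.outline_of(cls,p),key=lambda d:np.hypot(*(np.array(d["bbox"][:2])-u)),default=None)
        if o is not None and np.hypot(*(np.array(o["bbox"][:2])-u))<22: out.append((p,o["mask"]))
    return out
for n,c,px,z,a0 in(("A","tube_a_mid",(377,183),.015,0),("B","tube_a_mid",(318,181),.015,20),("blue","tube_blue_mid",(265,171),.015,-20),("rest","rest",(157,161),.01,10),("yellow","tube_a_mid",(295,240),.015,90)):
    X=bp(P[0],px,z);d=best(c,X)
    m=restmask if n=="rest" else cyl
    print(n,len(d),fit(m,d,(X[0],X[1],a0)) if d else X,[fit(m,[e],(X[0],X[1],a0))[0] for e in d])
E
```

```text
A 2 (array([ 0.5098, -0.3431, -9.2152]), np.float64(0.11463188036290264)) [array([ 0.5094, -0.3421, -9.2532]), array([ 0.5099, -0.3426, -7.9561])]
B 0 [ 0.50961856 -0.17931508  0.015     ] []
blue 2 (array([  0.5378,  -0.0305, -17.0889]), np.float64(0.10036497046477603)) [array([  0.5382,  -0.0301, -18.4204]), array([  0.5384,  -0.0311, -17.4445])]
rest 2 (array([ 0.5598,  0.2722, 11.0757]), np.float64(0.06243710117485687)) [array([ 0.5587,  0.2765, 10.6137]), array([ 0.5602,  0.2726, 11.326 ])]
yellow 0 [ 0.34550525 -0.11476399  0.015     ] []
```

```bash
cat > col.py <<'E'
from fit import *
def colmask(p,X,r=32):
    u=proj(p,X).round().astype(int);m=(p["color"].max(2)>140).astype(np.uint8)
    w=np.zeros_like(m);cv2.circle(w,tuple(int(k) for k in u),r,1,-1);m&=w
    n,l,s,c=cv2.connectedComponentsWithStats(m)
    i=1+np.argmin([np.hypot(*(c[k]-u)) if s[k,4]>100 else 999 for k in range(1,n)]);return l==i
E
python3 - <<'E'
from col import *
P=[env.get_image("top"),env.get_image("scene")]
for X,a in(((.5096,-.179,.015),20),((.51,-.343,.015),-8)):
    d=[(p,colmask(p,X,36 if i else 32)) for i,p in enumerate(P)]
    print([m.sum() for _,m in d],fit(cyl,d,(X[0],X[1],a)),[fit(cyl,[e],(X[0],X[1],a)) for e in d])
E
```

```text
[np.int64(489), np.int64(566)] (array([ 0.5096, -0.1808, 19.8668]), np.float64(0.066891436102266)) [(array([ 0.5106, -0.1803, 18.9483]), np.float64(0.03592967401984279)), (array([ 0.5096, -0.1802, 19.2913]), np.float64(0.07697943158368761))]
[np.int64(506), np.int64(627)] (array([ 0.5068, -0.3436, -7.7964]), np.float64(0.060399317257402226)) [(array([ 0.5068, -0.3434, -7.2882]), np.float64(0.047430833808989395)), (array([ 0.5069, -0.343 , -7.0514]), np.float64(0.06332249618603282))]
```

```bash
cat > plan.py <<'E'
from h import *
def pose():
    s=env.observe();R=s["tool_rot"];return np.array(s["position"]),np.degrees(np.arctan2(R[1,0],R[0,0]))
def delta(wps,start=None):
    "wps: (x,y,z,theta); prints single deltas from each waypoint to the next: az, tx,ty,tz cm"
    p,th=start or pose(); print("at",p.round(4),round(th,1))
    for w in wps:
        t=np.radians(th);d=np.array(w[:3])-p;dt=(w[3]-th+180)%360-180
        r=[-dt,100*(d[0]*np.cos(t)+d[1]*np.sin(t)),100*(d[0]*np.sin(t)-d[1]*np.cos(t)),-100*d[2]]
        print(np.round(r,2),"rows>=",int(np.ceil(max(abs(dt)/8.59,np.linalg.norm(d)/.05))));p,th=np.array(w[:3]),w[3]
E
python3 -c "
from plan import *
delta([(.35,.18,.2,180),(.5098,-.1803,.12,199.2),(.5098,-.1803,.004,199.2)])"
```

```text
at [0.2237 0.5025 0.2313] 156.0
[-24.   -24.66 -24.32   3.13] rows>= 7
[-19.2  -15.98 -36.03   8.  ] rows>= 9
[-0.  -0.   0.  11.6] rows>= 3
```

move_arm --pt "0 0 -24 -24.7 -24.3 3.1 1" --pt "0 0 -24 -24.7 -24.3 3.1 1" --pt "0 0 -24 -24.7 -24.3 3.1 1" --pt "0 0 -24 -24.7 -24.3 3.1 1" --pt "0 0 -24 -24.7 -24.3 3.1 1"

```text
time_s: 1.5
position: [0.311, 0.2802, 0.2102]
tool_rot: [[-1.0, -0.001, 0.001], [-0.001, 1.0, 0.0], [-0.001, 0.0, -1.0]]
ft_force: [2.0, 0.3, -0.1]
grip_width: 0.0855
gripper_force: 0.0
```

```bash
python3 -c "
from plan import *
delta([(.5098,-.1803,.12,199.2)])"
```

```text
at [0.311  0.2802 0.2102] -179.9
[-19.12 -19.81 -46.08   9.02] rows>= 11
```

move_arm --pt "0 0 -19.2 -19.8 -46.1 9 1" --pt "0 0 -19.2 -19.8 -46.1 9 1" --pt "0 0 -19.2 -19.8 -46.1 9 1" --pt "0 0 -19.2 -19.8 -46.1 9 1" --pt "0 0 -19.2 -19.8 -46.1 9 1"

```text
time_s: 2.0
position: [0.4011, 0.0724, 0.1696]
tool_rot: [[-0.944, -0.329, 0.001], [-0.329, 0.944, -0.0], [-0.001, -0.0, -1.0]]
ft_force: [1.1, 0.6, 0.3]
grip_width: 0.0853
gripper_force: 0.0
```

```bash
python3 -c "
from plan import *
delta([(.5098,-.1803,.12,199.2)])"
```

```text
at [0.4011 0.0724 0.1696] -160.8
[ 1.000e-02 -1.940e+00 -2.744e+01  4.960e+00] rows>= 6
```

move_arm --pt "0 0 0 -1.9 -25.5 4.6 1" --pt "0 0 0 -1.9 -25.5 4.6 1" --pt "0 0 0 -1.9 -25.5 4.6 1" --pt "0 0 0 -1.9 -25.5 4.6 1" --pt "0 0 0 -1.9 -25.5 4.6 1"

```text
time_s: 2.5
position: [0.4991, -0.1535, 0.1251]
tool_rot: [[-0.945, -0.328, 0.0], [-0.328, 0.945, -0.0], [-0.0, -0.0, -1.0]]
ft_force: [0.6, 0.8, 0.9]
grip_width: 0.0851
gripper_force: 0.0
```

move_arm --pt "0 0 0 0 0 0 1" --pt "0 0 0 0 0 0 1"

```text
time_s: 2.7
position: [0.4985, -0.152, 0.1248]
tool_rot: [[-0.945, -0.327, -0.001], [-0.327, 0.945, 0.001], [0.001, 0.001, -1.0]]
ft_force: [-0.4, 0.7, -0.1]
grip_width: 0.0853
gripper_force: 0.0
```

```bash
python3 - <<'E'
from plan import *
from col import *
w=env.get_image("wrist");save(w,"w1.png")
X=(.5098,-.1803,.015)
print(proj(w,X))
for d in env.tip_of("tube_a_mid",w): print(d["conf"],d["pixel"],bp(w,d["pixel"],.015))
for d in env.outline_of("tube_a_mid",w): print(d["conf"],d["bbox"],fit(cyl,[(w,d["mask"])],(X[0],X[1],19)))
delta([(.5098,-.1803,.12,199.2),(.5098,-.1803,.004,199.2)])
E
```

```text
[217.74673017 194.47760095]
0.96 [14.4, 126.8] [ 0.50926726 -0.34287473  0.015     ]
0.81 [30.2, 122.3, 60.5, 157.0] (array([ 7.913000e-01, -2.990000e-02, -1.427778e+02]), np.float64(1.0001365249080254))
at [ 0.4983 -0.1503  0.1257] -160.7
[ 0.07 -0.09 -3.21  0.57] rows>= 1
[-0.  -0.   0.  11.6] rows>= 3
```

View pics/w1.png

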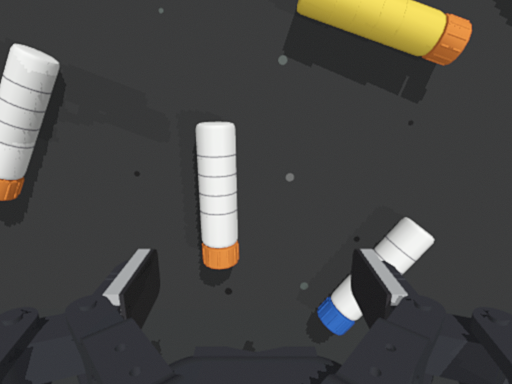

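The wrist view shows tube B centred at (218,195), as predicted from the fit. I'm going down to grasp it.

move_arm --pt "0 0 0 -0.1 -3.1 0.6 1" --pt "0 0 0 -0.1 -3.1 4.5 1" --pt "0 0 0 -0.1 -3.1 8.5 1" --pt "0 0 0 -0.1 -3.1 11 1" --pt "0 0 0 -0.1 -3.1 12.1 1"

```text
time_s: 3.35
position: [0.5089, -0.1788, 0.0028]
tool_rot: [[-0.944, -0.33, -0.003], [-0.33, 0.944, 0.002], [0.002, 0.002, -1.0]]
ft_force: [-0.3, 0.3, 0.0]
grip_width: 0.0853
gripper_force: 0.0
```

move_arm --pt "0 0 0 0 0 0 1" --pt "0 0 0 0 0 0 0" --pt "0 0 0 0 0 0 -1" --pt "0 0 0 0 0 0 -1" --pt "0 0 0 0 0 0 -1" --squeeze 30

```text
time_s: 3.85
position: [0.5101, -0.1805, 0.0052]
tool_rot: [[-0.944, -0.329, 0.001], [-0.329, 0.944, -0.001], [-0.001, -0.001, -1.0]]
ft_force: [-2.3, 1.6, 14.0]
grip_width: 0.029
gripper_force: 31.5
```

move_arm --pt "0 0 0 0 0 0 -1" --pt "0 0 0 0 0 0 -1" --pt "0 0 0 0 0 0 -1"

```text
time_s: 4.15
position: [0.5101, -0.1804, 0.0052]
tool_rot: [[-0.944, -0.329, 0.001], [-0.329, 0.944, -0.001], [-0.001, -0.001, -1.0]]
ft_force: [-0.2, 0.9, 5.5]
grip_width: 0.029
gripper_force: 29.2
```

move_arm --pt "0 0 0 0 0 -1 -1" --pt "0 0 0 0 0 -3 -1" --pt "0 0 0 0 0 -7 -1" --pt "0 0 0 0 0 -12 -1" --pt "0 0 0 0 0 -14 -1"

```text
time_s: 4.65
position: [0.5108, -0.1809, 0.1494]
tool_rot: [[-0.944, -0.329, 0.006], [-0.329, 0.944, -0.004], [-0.004, -0.005, -1.0]]
ft_force: [0.2, 0.9, -1.5]
grip_width: 0.029
gripper_force: 29.8
```

```bash
python3 -c "
from plan import *
delta([(.5495,.326,.14,191)])"
```

```text
at [ 0.5108 -0.1809  0.1494] -160.8
[  8.21 -20.33  46.6    0.94] rows>= 11
```

move_arm --pt "0 0 0 -1.7 3.9 0 -1" --pt "0 0 0 -3.4 7.8 0 -1" --pt "0 0 0 -5.1 11.7 0 -1" --pt "0 0 0 -6.8 15.6 0 -1" --pt "0 0 0 -8.5 19.5 0 -1"

```text
time_s: 5.15
position: [0.5257, 0.0335, 0.1452]
tool_rot: [[-0.944, -0.329, 0.001], [-0.329, 0.944, -0.0], [-0.001, -0.0, -1.0]]
ft_force: [0.2, -0.3, -0.6]
grip_width: 0.0295
gripper_force: 29.9
```

move_arm --pt "0 0 2 -1.7 3.9 0 -1" --pt "0 0 4 -3.4 7.8 0 -1" --pt "0 0 6 -5.1 11.7 0 -1" --pt "0 0 8.2 -6.8 15.6 0 -1" --pt "0 0 8.2 -8.5 19.5 0 -1"

```text
time_s: 5.65
position: [0.5418, 0.2457, 0.1452]
tool_rot: [[-0.982, -0.19, 0.001], [-0.19, 0.982, 0.0], [-0.001, -0.0, -1.0]]
ft_force: [0.0, -0.1, 0.2]
grip_width: 0.0289
gripper_force: 29.9
```

move_arm --pt "0 0 0 0 0 0 -1" --pt "0 0 0 0 0 0 -1"

```text
time_s: 5.85
position: [0.5416, 0.2445, 0.1447]
tool_rot: [[-0.981, -0.193, -0.0], [-0.193, 0.981, -0.0], [0.0, -0.0, -1.0]]
ft_force: [0.5, -0.8, -0.4]
grip_width: 0.0285
gripper_force: 29.9
```

```bash
python3 - <<'E'
from plan import *
from fit import *
w=env.get_image("wrist");im=w["color"].copy()
for v,c in(((.5600,.2725,11),(255,0,0)),):
    m=restmask(w,v[0],v[1],v[2]).astype(np.uint8);cs,_=cv2.findContours(m,cv2.RETR_LIST,cv2.CHAIN_APPROX_NONE);cv2.drawContours(im,cs,-1,c,1)
cv2.imwrite("pics/w2.png",im[:,:,::-1])
for d in env.outline_of("rest",w): print(d["conf"],d["bbox"])
delta([(.5495,.326,.14,191)])
E
```

```text
0.8 [267.6, 16.3, 212.1, 30.2]
0.79 [291.0, 215.2, 246.6, 118.2]
at [0.542  0.2431 0.1447] -169.0
[-0.04 -2.32  8.    0.47] rows>= 2
```

View pics/w2.png

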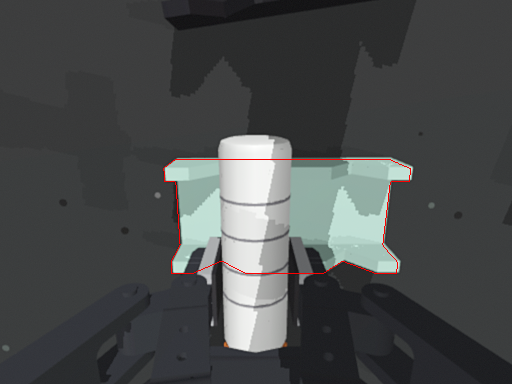

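The overlay matches the rest to about 1 mm, and tube B is aligned with the groove. I'm moving over the left groove.

move_arm --pt "0 0 0 -0.9 3 0 -1" --pt "0 0 0 -1.7 6 0 -1" --pt "0 0 0 -2.3 8 0 -1" --pt "0 0 0 -2.3 8 0 -1" --pt "0 0 0 -2.3 8 0 -1"

```text
time_s: 6.45
position: [0.5495, 0.3256, 0.1444]
tool_rot: [[-0.982, -0.19, -0.0], [-0.19, 0.982, -0.0], [0.0, -0.0, -1.0]]
ft_force: [-0.3, -0.3, -0.2]
grip_width: 0.0288
gripper_force: 30.0
```

move_arm --pt "0 0 0 0 0 2 -1" --pt "0 0 0 0 0 4.5 -1" --pt "0 0 0 0 0 7 -1" --pt "0 0 0 0 0 8 -1" --pt "0 0 0 0 0 8 -1"

```text
time_s: 6.95
position: [0.5491, 0.3255, 0.0635]
tool_rot: [[-0.982, -0.19, -0.002], [-0.19, 0.982, -0.001], [0.002, -0.001, -1.0]]
ft_force: [-0.1, -0.4, -0.8]
grip_width: 0.0289
gripper_force: 30.0
```

```bash
python3 - <<'E'
from plan import *
delta([(.5495,.326,.0315,191)])
E
```

```text
at [0.5491 0.3255 0.0635] -169.1
[-0.07 -0.05  0.04  3.2 ] rows>= 1
```

move_arm --pt "0 0 0 0 0 1 -1" --pt "0 0 0 0 0 2 -1" --pt "0 0 0 0 0 2.6 -1" --pt "0 0 0 0 0 2.8 -1" --pt "0 0 0 0 0 2.8 -1"

```text
time_s: 7.45
position: [0.5493, 0.3268, 0.0362]
tool_rot: [[-0.982, -0.191, -0.0], [-0.191, 0.982, -0.0], [0.0, -0.0, -1.0]]
ft_force: [1.1, 1.2, -0.5]
grip_width: 0.0288
gripper_force: 30.0
```

move_arm --pt "0 0 0 0 0 0.1 -1" --pt "0 0 0 0 0 0.2 -1" --pt "0 0 0 0 0 0.3 -1" --pt "0 0 0 0 0 0.3 -1" --pt "0 0 0 0 0 0.3 -1"

```text
time_s: 7.95
position: [0.5493, 0.3268, 0.0334]
tool_rot: [[-0.982, -0.191, 0.0], [-0.191, 0.982, 0.0], [-0.0, -0.0, -1.0]]
ft_force: [0.1, -0.1, 0.3]
grip_width: 0.0289
gripper_force: 30.0
```

move_arm --pt "0 0 0 0 0 0.05 -1" --pt "0 0 0 0 0 0.1 -1" --pt "0 0 0 0 0 0.15 -1" --pt "0 0 0 0 0 0.15 -1" --pt "0 0 0 0 0 0.15 -1"

```text
time_s: 8.45
position: [0.5494, 0.3272, 0.0324]
tool_rot: [[-0.982, -0.191, 0.001], [-0.191, 0.982, 0.001], [-0.001, 0.001, -1.0]]
ft_force: [-2.5, 0.8, 5.3]
grip_width: 0.0289
gripper_force: 30.5
```

Contact at 5 N, so I'm releasing the tube gradually.

move_arm --pt "0 0 0 0 0 0 -0.25" --pt "0 0 0 0 0 0 -0.2" --pt "0 0 0 0 0 0 -0.1" --pt "0 0 0 0 0 0 0.1" --pt "0 0 0 0 0 0 0.3"

```text
time_s: 8.95
position: [0.5493, 0.3267, 0.0317]
tool_rot: [[-0.982, -0.191, -0.0], [-0.191, 0.982, -0.0], [0.0, -0.0, -1.0]]
ft_force: [-0.1, -0.2, 0.4]
grip_width: 0.0555
gripper_force: 0.0
```

move_arm --pt "0 0 0 0 0 0 0.3" --pt "0 0 0 0 0 -1 0.3" --pt "0 0 0 0 0 -3 0.3" --pt "0 0 0 0 0 -7 0.3" --pt "0 0 0 0 0 -11 0.3"

```text
time_s: 9.45
position: [0.549, 0.3267, 0.1436]
tool_rot: [[-0.982, -0.191, -0.001], [-0.191, 0.982, -0.0], [0.001, -0.0, -1.0]]
ft_force: [0.0, 0.4, 1.1]
grip_width: 0.0556
gripper_force: 0.0
```

```bash
python3 - <<'E'
from plan import *
s=env.get_image("scene");w=env.get_image("wrist")
u=proj(s,(.56,.27,.03)).astype(int)
c=s["color"][u[1]-60:u[1]+60,u[0]-80:min(512,u[0]+80)]
cv2.imwrite("pics/3.png",np.hstack([cv2.resize(c,(400,300)),cv2.resize(w["color"],(400,300))])[:,:,::-1])
delta([(.507,-.3433,.12,172.5)])
E
```

```text
at [0.5515 0.3277 0.1487] -169.0
[ 18.51  17.19 -65.02   2.87] rows>= 14
```

View pics/3.png

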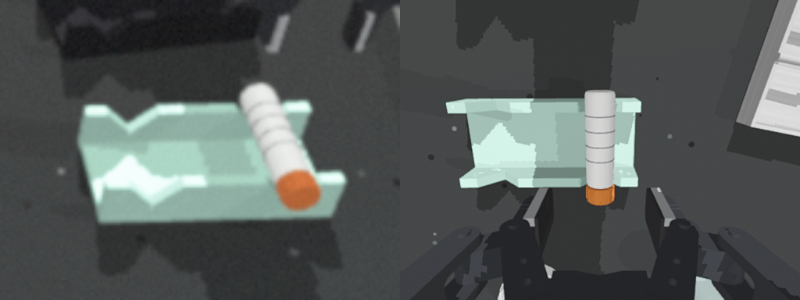

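Left crop: tube B lies in both notches of the rest; the wrist view (tube at about (600,145)) agrees. Now on to tube A.

move_arm --pt "0 0 0 1.1 -4.3 0 1" --pt "0 0 0 2.2 -8.6 0 1" --pt "0 0 0 3.4 -13 0 1" --pt "0 0 0 4.5 -17.3 0 1" --pt "0 0 0 5.7 -21.6 0 1"

```text
time_s: 10.05
position: [0.5342, 0.1023, 0.1421]
tool_rot: [[-0.982, -0.191, 0.0], [-0.191, 0.982, -0.0], [-0.0, -0.0, -1.0]]
ft_force: [0.8, -0.1, -0.7]
grip_width: 0.0855
gripper_force: 0.0
```

move_arm --pt "0 0 0 1.1 -4.3 0 1" --pt "0 0 0 2.2 -8.6 0 1" --pt "0 0 0 3.4 -13 0 1" --pt "0 0 0 4.5 -17.3 0 1" --pt "0 0 0 5.7 -21.6 0 1"

```text
time_s: 10.55
position: [0.5194, -0.1208, 0.1422]
tool_rot: [[-0.982, -0.191, 0.0], [-0.191, 0.982, -0.0], [-0.0, -0.0, -1.0]]
ft_force: [0.1, 0.9, -0.5]
grip_width: 0.0854
gripper_force: 0.0
```

move_arm --pt "0 0 5 1.1 -4.3 0.5 1" --pt "0 0 10 2.2 -8.6 1 1" --pt "0 0 15 3.4 -13 1.5 1" --pt "0 0 18.5 4.5 -17.3 2 1" --pt "0 0 18.5 5.7 -21.6 2.8 1"

```text
time_s: 11.05
position: [0.5049, -0.3438, 0.1142]
tool_rot: [[-0.991, 0.132, 0.001], [0.132, 0.991, -0.001], [-0.001, -0.001, -1.0]]
ft_force: [-0.1, 0.6, 0.1]
grip_width: 0.0852
gripper_force: 0.0
```

move_arm --pt "0 0 0 0 0 0 1" --pt "0 0 0 0 0 0 1"

```text
time_s: 11.25
position: [0.5047, -0.3423, 0.1135]
tool_rot: [[-0.991, 0.132, -0.001], [0.132, 0.991, 0.001], [0.001, 0.001, -1.0]]
ft_force: [0.1, -0.0, 0.4]
grip_width: 0.0859
gripper_force: 0.0
```

```bash
python3 - <<'E'
from plan import *
from fit import *
w=env.get_image("wrist");X=(.507,-.3433,.015);im=w["color"].copy()
cs,_=cv2.findContours(cyl(w,X[0],X[1],-7.5).astype(np.uint8),cv2.RETR_LIST,cv2.CHAIN_APPROX_NONE);cv2.drawContours(im,cs,-1,(255,0,0),1)
cv2.imwrite("pics/4.png",im[:,:,::-1])
for d in env.tip_of("tube_a_mid",w): print(d["conf"],d["pixel"],bp(w,d["pixel"],.015))
delta([(.507,-.3433,.0045,172.5)])
E
```

```text
0.86 [256.5, 200.6] [ 0.5081702  -0.34213285  0.015     ]
at [ 0.5053 -0.3409  0.1141] 172.6
[ 0.05 -0.2  -0.22 10.96] rows>= 3
```

View pics/4.png

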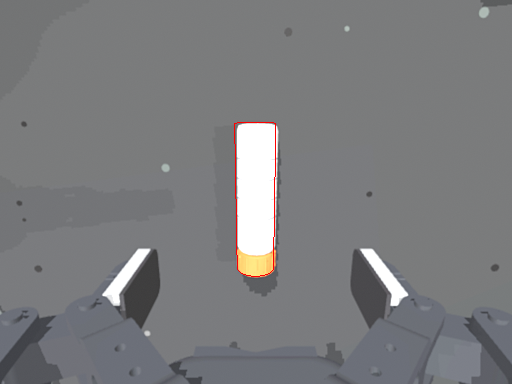

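The fitted outline coincides with the tube at (256,198). I'm grasping it.

move_arm --pt "0 0 0 -0.2 -0.1 3 1" --pt "0 0 0 -0.2 -0.1 6 1" --pt "0 0 0 -0.2 -0.1 9 1" --pt "0 0 0 -0.2 -0.1 10.5 1" --pt "0 0 0 -0.2 -0.1 10.9 1"

```text
time_s: 11.85
position: [0.5069, -0.3412, 0.0036]
tool_rot: [[-0.992, 0.129, -0.002], [0.129, 0.992, 0.002], [0.002, 0.002, -1.0]]
ft_force: [-0.1, 0.7, -0.3]
grip_width: 0.0852
gripper_force: 0.0
```

move_arm --pt "0 0 0 0 0 0 1" --pt "0 0 0 0 0 0 0" --pt "0 0 0 0 0 0 -1" --pt "0 0 0 0 0 0 -1" --pt "0 0 0 0 0 0 -1" --squeeze 30

```text
time_s: 12.35
position: [0.5072, -0.3433, 0.0054]
tool_rot: [[-0.991, 0.13, 0.001], [0.13, 0.991, -0.001], [-0.001, -0.0, -1.0]]
ft_force: [-0.8, 2.2, 12.2]
grip_width: 0.0286
gripper_force: 31.9
```

move_arm --pt "0 0 0 0 0 0 -1" --pt "0 0 0 0 0 0 -1" --pt "0 0 0 0 0 0 -1"

```text
time_s: 12.65
position: [0.5072, -0.3433, 0.0055]
tool_rot: [[-0.991, 0.131, 0.001], [0.131, 0.991, -0.0], [-0.001, -0.0, -1.0]]
ft_force: [-0.8, 1.4, 5.7]
grip_width: 0.0288
gripper_force: 29.5
```

move_arm --pt "0 0 0 0 0 -1 -1" --pt "0 0 0 0 0 -3 -1" --pt "0 0 0 0 0 -7 -1" --pt "0 0 0 0 0 -12 -1" --pt "0 0 0 0 0 -14 -1"

```text
time_s: 13.15
position: [0.508, -0.3441, 0.1501]
tool_rot: [[-0.991, 0.13, 0.005], [0.13, 0.991, -0.005], [-0.006, -0.004, -1.0]]
ft_force: [0.7, -0.9, 0.3]
grip_width: 0.029
gripper_force: 29.8
```

```bash
python3 - <<'E'
from plan import *
delta([(.5705,.218,.14,191)])
E
```

```text
at [ 0.508  -0.3441  0.1501] 172.5
[-18.49   1.12  56.54   1.01] rows>= 12
```

move_arm --pt "0 0 0 0.1 4 0 -1" --pt "0 0 0 0.2 8 0 -1" --pt "0 0 0 0.2 12 0 -1" --pt "0 0 0 0.3 16 0 -1" --pt "0 0 0 0.4 20 0 -1"

```text
time_s: 13.65
position: [0.529, -0.1428, 0.1453]
tool_rot: [[-0.991, 0.131, 0.0], [0.131, 0.991, -0.0], [-0.0, -0.0, -1.0]]
ft_force: [0.0, -0.3, 0.4]
grip_width: 0.0292
gripper_force: 29.8
```

move_arm --pt "0 0 0 0.1 4 0 -1" --pt "0 0 0 0.2 8 0 -1" --pt "0 0 0 0.2 12 0 -1" --pt "0 0 0 0.3 16 0 -1" --pt "0 0 0 0.4 20 0 -1"

```text
time_s: 14.15
position: [0.5512, 0.0561, 0.1454]
tool_rot: [[-0.991, 0.131, 0.0], [0.131, 0.991, -0.0], [-0.0, -0.0, -1.0]]
ft_force: [0.2, -0.2, -0.4]
grip_width: 0.0287
gripper_force: 29.8
```

move_arm --pt "0 0 -5 0.1 4 0 -1" --pt "0 0 -10 0.2 8 0 -1" --pt "0 0 -15 0.3 12 0 -1" --pt "0 0 -18.5 0.3 16.4 0 -1" --pt "0 0 -18.5 0.3 16.4 0 -1"

```text
time_s: 14.65
position: [0.5694, 0.2219, 0.145]
tool_rot: [[-0.98, -0.197, 0.001], [-0.197, 0.98, 0.001], [-0.001, 0.001, -1.0]]
ft_force: [-0.7, -1.5, -0.7]
grip_width: 0.0289
gripper_force: 29.8
```

move_arm --pt "0 0 0 0 0 0 -1" --pt "0 0 0 0 0 0 -1"

```text
time_s: 14.85
position: [0.5696, 0.2166, 0.145]
tool_rot: [[-0.982, -0.19, -0.0], [-0.19, 0.982, -0.0], [0.0, -0.0, -1.0]]
ft_force: [0.5, 0.3, -0.3]
grip_width: 0.0286
gripper_force: 29.8
```

```bash
python3 - <<'E'
from plan import *
save(env.get_image("wrist"),"5.png")
delta([(.5705,.218,.064,190.9)])
E
```

```text
at [0.5697 0.2163 0.1451] -169.1
[ 0.01 -0.11  0.15  8.11] rows>= 2
```

View pics/5.png

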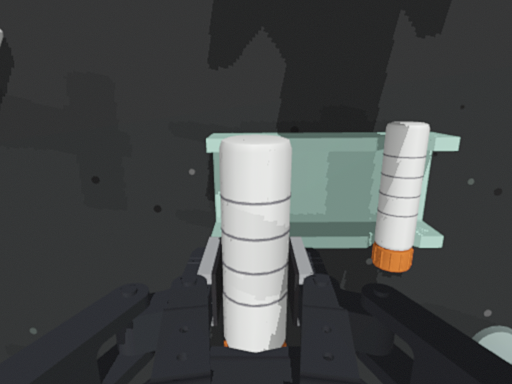

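Tube A is held above the right groove, with tube B resting at (398,195). I'm lowering it.

move_arm --pt "0 0 0 -0.1 0.2 2 -1" --pt "0 0 0 -0.1 0.2 4.5 -1" --pt "0 0 0 -0.1 0.2 7 -1" --pt "0 0 0 -0.1 0.2 8 -1" --pt "0 0 0 -0.1 0.2 8 -1"

```text
time_s: 15.4
position: [0.5699, 0.2187, 0.064]
tool_rot: [[-0.982, -0.19, -0.002], [-0.19, 0.982, -0.0], [0.002, -0.0, -1.0]]
ft_force: [-0.0, -0.1, 0.0]
grip_width: 0.0287
gripper_force: 29.9
```

move_arm --pt "0 0 0 0 0 1 -1" --pt "0 0 0 0 0 2 -1" --pt "0 0 0 0 0 2.6 -1" --pt "0 0 0 0 0 2.8 -1" --pt "0 0 0 0 0 2.8 -1"

```text
time_s: 15.9
position: [0.5702, 0.2196, 0.0367]
tool_rot: [[-0.982, -0.191, -0.0], [-0.191, 0.982, -0.0], [0.0, -0.0, -1.0]]
ft_force: [0.0, -0.5, -0.5]
grip_width: 0.0289
gripper_force: 29.9
```

move_arm --pt "0 0 0 0 0 0.1 -1" --pt "0 0 0 0 0 0.2 -1" --pt "0 0 0 0 0 0.3 -1" --pt "0 0 0 0 0 0.3 -1" --pt "0 0 0 0 0 0.3 -1"

```text
time_s: 16.4
position: [0.5703, 0.2196, 0.0339]
tool_rot: [[-0.982, -0.191, 0.0], [-0.191, 0.982, -0.0], [-0.0, -0.0, -1.0]]
ft_force: [-0.3, 0.1, 0.3]
grip_width: 0.0286
gripper_force: 29.9
```

move_arm --pt "0 0 0 0 0 0.05 -1" --pt "0 0 0 0 0 0.1 -1" --pt "0 0 0 0 0 0.15 -1" --pt "0 0 0 0 0 0.2 -1" --pt "0 0 0 0 0 0.2 -1"

```text
time_s: 16.9
position: [0.5703, 0.2198, 0.0321]
tool_rot: [[-0.982, -0.191, 0.0], [-0.191, 0.982, 0.0], [-0.0, 0.0, -1.0]]
ft_force: [-1.4, 1.0, 3.5]
grip_width: 0.0288
gripper_force: 30.2
```

move_arm --pt "0 0 0 0 0 0 -0.25" --pt "0 0 0 0 0 0 -0.2" --pt "0 0 0 0 0 0 -0.1" --pt "0 0 0 0 0 0 0.1" --pt "0 0 0 0 0 0 0.3"

```text
time_s: 17.4
position: [0.5703, 0.2196, 0.0318]
tool_rot: [[-0.982, -0.191, -0.0], [-0.191, 0.982, -0.0], [0.0, -0.0, -1.0]]
ft_force: [0.0, -0.9, -0.7]
grip_width: 0.0556
gripper_force: 0.0
```

move_arm --pt "0 0 0 0 0 0 0.3" --pt "0 0 0 0 0 -1 0.3" --pt "0 0 0 0 0 -3 0.3" --pt "0 0 0 0 0 -7 0.3" --pt "0 0 0 0 0 -11 0.3"

```text
time_s: 17.9
position: [0.57, 0.2195, 0.1436]
tool_rot: [[-0.982, -0.191, -0.001], [-0.191, 0.982, -0.0], [0.001, 0.0, -1.0]]
ft_force: [-0.5, 0.5, 1.2]
grip_width: 0.0556
gripper_force: 0.0
```

move_arm --pt "0 0 0 0 0 -2 0.3" --pt "0 0 0 0 0 -4 0.3" --pt "0 0 0 0 0 -4 0.3"

```text
time_s: 18.2
position: [0.5713, 0.2199, 0.1854]
tool_rot: [[-0.982, -0.191, 0.006], [-0.191, 0.982, 0.001], [-0.006, -0.0, -1.0]]
ft_force: [-0.2, 0.4, 0.2]
grip_width: 0.0556
gripper_force: 0.0
```

```bash
python3 - <<'E'
from plan import *
s=env.get_image("scene");w=env.get_image("wrist")
u=proj(s,(.55,.15,.03)).astype(int)
c=s["color"][u[1]-75:u[1]+75,u[0]-120:u[0]+80]
cv2.imwrite("pics/6.png",np.hstack([cv2.resize(c,(400,300)),cv2.resize(w["color"],(400,300))])[:,:,::-1])
E
```

```text
(no output)
```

View pics/6.png

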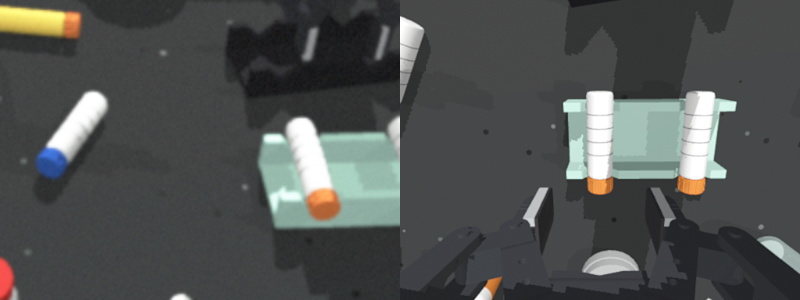

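Both orange-capped tubes lie in the notches of both plates, the blue tube is undisturbed, and the gripper is clear. I'm handing the job in.

```bash
python3 -c "
from rig import env
print(env.close_job())"
```

```text
the job is handed in; nothing more can be done
None
```

Both orange-capped tubes were set down in the mint-green rest, one in each V-groove and bearing on both end plates; the blue-capped tube was left where it was, and I handed the job in at about 18 s (no verdict was returned).

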